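# Stack the storage pots on their stand

### The job

Stack the four steel storage pots on the round wooden stand in order of size, one at a time from the bottom up: orange lid lowest, then green, then yellow, and the small blue one on top, each seated squarely in the recess below it. Keep the pots upright and set them down without dropping them, and do not disturb the salt shaker, the jam jar or the mug.

Things in the scene. Friction and masses are not known exactly. Their poses are not given: they have to be found in the camera images.
- stand: round light-wood stand, 92 mm across, 14 mm high, fixed to the worktop; its top has a round recess 73 mm across and 5 mm deep, so the recess floor is 9 mm above the worktop. Origin: centre of the underside; z up
- pot_orange: largest pot: closed rigid round steel pot with an orange lid, 54 mm high; lid 66 mm across, the top 12 mm; steel below 63 mm across, foot chamfered 2 mm. In the lid's top a recess 60 mm across, 5 mm deep: what sits in it stands 49 mm above this pot's underside. About 260 g. Origin: centre of the underside, z up; yaw does not matter
- pot_green: second largest pot: closed rigid round steel pot with a green lid, 48 mm high; lid 58 mm across, the top 12 mm; steel below 55 mm across, foot chamfered 2 mm. In the lid's top a recess 52 mm across, 5 mm deep: what sits in it stands 43 mm above this pot's underside. About 200 g. Origin: centre of the underside, z up; yaw does not matter
- pot_yellow: third pot: closed rigid round steel pot with a yellow lid, 44 mm high; lid 50 mm across, the top 12 mm; steel below 47 mm across, foot chamfered 2 mm. In the lid's top a recess 44 mm across, 5 mm deep: what sits in it stands 39 mm above this pot's underside. About 160 g. Origin: centre of the underside, z up; yaw does not matter
- pot_blue: smallest pot: closed rigid round steel pot with a blue lid, 40 mm high; lid 42 mm across, the top 12 mm; steel below 39 mm across, foot chamfered 2 mm. In the lid's top a recess 36 mm across, 5 mm deep: what sits in it stands 35 mm above this pot's underside. About 120 g. Origin: centre of the underside, z up; yaw does not matter
- salt: salt shaker, glass with grey top, 44 mm across, 90 mm high; bystander. Origin: centre of the underside
- jam_jar: jam jar with red lid, 65 mm across, 86 mm high; bystander. Origin: centre of the underside
- mug: white mug with handle and pale blue flowers, 82 x 114 x 91 mm; bystander. Origin: at underside height, centre of the outline with handle; the handle points along -y
- tap_end (a point): fixed obstacle: outlet end of the tall grey tap over the sink, left of the work; from here the spout rises to 0.36 m above the worktop and arches away from the robot to its foot, 80 mm farther in x and 150 mm farther in y. Does not move; keep the arm clear of it: draw the tool back to about 0.45 m from the base before swinging across in front of it
- cabinet_edge (a point): fixed obstacle: point on the front lower edge of the brown wall cabinet that hangs right of the work. The edge is level, 0.48 m above the worktop, and runs through this point along the horizontal direction (0.87, 0.50, 0); the cabinet lies beyond it, to the right. Keep wrist and forearm clear: do not lift higher than needed on that side
Things that resemble listed ones, but are neither listed nor needed, are in the scene too. Leave any purple look-alike of the pot_green alone.

How it is judged:
By the outcome, as a careful person would: the job done as asked, in the order asked, and still so for the second after the job is handed in, with the robot touching nothing.
It also fails if it takes over 99 s, if anything falls off the work surface, if the arm or the gripper's body presses on something with over 40 N, if the wrist force passes 120 N, or if a joint passes its speed limit or range.

### The arm

A 7-joint arm with a two-finger parallel gripper is mounted at the origin on a cart in front of the work surface, level with it; the furniture and walls round the work are solid. World frame = base frame: x ahead of the robot, y to its left, z up, the work surface at z = 0. Lengths are in m, angles in rad, forces in N, time in s.
With the tool pointing down it reaches from about 0.4 to 0.875 m from the base axis. Payload 19.3 kg.
Tool frame: the origin (TCP) lies at the very end of the fingers, on their centre line; the grasp point (between the pads) lies 19 mm behind it; z points along the fingers, y is the line along which they close (so a half turn about z gives the same grasp; the last joint's range is limited). The gripper opens to 85 mm and grips with 20 to 120 N. Pads are 22 mm wide; open, the fingers measure 114 mm over their backs; the gripper's body (76 mm by 85 mm) begins 54 mm behind the grasp point. The pads swing forward as they close: fully open they stand 13 mm farther back than shut.
Start: joints at [-1.401, 0.521, -0.036, 1.599, 0.021, 1.021, -0.113], TCP at [0.148, 0.607, 0.231] pointing down, gripper open.
Joint ranges: [-2.91, 2.91], [-0.3, 2.13], [-1.5, 1.42], [0.17, 2.43], [-1.26, 4.41], [0.16, 1.93], [-2.52, 2.52]. Speed limits (rad/s): [1.89, 1.89, 2.39, 2.39, 3.01, 3.01, 3.01].

### API

Orientations are given as [roll, pitch, yaw] about the fixed x, y, z axes, in that order (R = Rz(yaw) Ry(pitch) Rx(roll)).
In Python, from workcell import bot gives the robot as it stands.
- The arm moves only by the shell command python3 -m crank 'ROWS' [FORCE]. ROWS is a JSON object of lists of equal length, an entry for each row: "travel": the shift along the world's x, y, z in cm, a list of three; "turn": the turn, a rotation vector about the world's x, y, z in degrees, a list of three; "gripper": the closure, from 0 (fully open) to 1 (shut). A call has exactly 5 rows; each row is the pose to reach, as a shift and turn from the pose commanded when the call began; what a row does not reach only later rows make up. A row lasts 1/10 s, in which the tool goes at most 50 mm and 8.59 degrees, less where a joint would pass 70% of its speed; a pose out of reach is approached as far as the arm can. A call with a gripper value outside its range is refused whole. The fingers move at their own pace and stop on an object; FORCE is the grip in N (left out, the last holds). Time passes only in rows, so rows that repeat a pose let the fingers close, or fill a call up. It gives the time, the measured TCP pose, the force, the opening and the grip force at its end, in the units of the state.
- bot.observe(): the state, without advancing time (a new reading comes with each control period).
- bot.grab_frame(name): name is "scene" or "side" or "wrist"; returns a dict with "pixels" (384x512x3 uint8, red, green, blue), "fx", "fy", "cx", "cy" (pixels), "dist" ([k1, k2, p1, p2, k3] as OpenCV has them; the pictures are not rectified), "extrinsics" (4x4, takes a point from world to camera coordinates). Camera axes: x right, y down, z forward; pixel columns grow to the right and rows downward; lengths in m; the calibration is good to about 2 mm. A picture is of the moment at which its call begins. There is no depth.
- bot.job_done(): hands the job in; it is judged then, once.
The state is a dict: "clock": time; "qpos": joint angles; "qd": joint speeds; "joint_efforts": joint torques, N m; "position": TCP position; "tool_rot": TCP orientation; "force": force on the tool from outside, world axes, zero at the start; "moment": the same for the moment, N m; "grip_width": finger opening in m; "finger_force": force on a finger pad.
Only numpy, scipy, OpenCV 4.12 (cv2) and the standard library are available. Lean on these libraries where they do the work, as an engineer would, in place of code of your own. Each camera call takes 0.05 s, during which the arm holds its last target. There are 200 camera calls.

## Working session

There is one attempt and no reset: what is moved stays moved. The work goes in short steps, Python scripts to look and compute and a shell command to move; the robot and the scene stay as the last step left them, time stands still between calls to the robot, and variables do not carry over. Pictures are saved under pics/ and viewed, at most 16 in all, crops included, and the job is handed in when it is done.

```bash
mkdir -p pics; ls; cat > h.py <<'E'
import numpy as np,cv2
from workcell import bot
def grab(n,f=None):
    d=bot.grab_frame(n)
    if f: cv2.imwrite(f,cv2.cvtColor(np.asarray(d["pixels"]),cv2.COLOR_RGB2BGR))
    return d
def K(d): return np.array([[d["fx"],0,d["cx"]],[0,d["fy"],d["cy"]],[0,0,1.]])
def ray(d,uv):
    p=cv2.undistortPoints(np.array([[uv]],float),K(d),np.array(d["dist"],float))[0,0]
    E=np.array(d["extrinsics"]);R,t=E[:3,:3],E[:3,3]
    return -R.T@t, R.T@np.array([p[0],p[1],1])
def onz(d,uv,z):
    c,r=ray(d,uv); return c+r*(z-c[2])/r[2]
def proj(d,P):
    E=np.array(d["extrinsics"])
    return cv2.projectPoints(np.array(P,float).reshape(-1,3),cv2.Rodrigues(E[:3,:3])[0],E[:3,3],K(d),np.array(d["dist"],float))[0][:,0]
E
python3 - <<'E'
from h import *
a=grab("scene","pics/s0.png");b=grab("side","pics/d0.png");c=grab("wrist","pics/w0.png")
import pickle;pickle.dump((a,b,c),open("f0.pkl","wb"))
print(bot.observe())
for d in(a,b,c):print(ray(d,(256,192)))
E
```

```text
pics
{'clock': 0.15, 'qpos': array([-1.40121242,  0.5218733 , -0.03632382,  1.59984924,  0.02120782,
        1.02111309, -0.11280904]), 'qd': array([ 6.71788012e-04, -1.62807628e-03, -7.24472932e-05, -2.49168367e-03,
        1.62203401e-04,  1.18924474e-03, -2.60710120e-04]), 'joint_efforts': array([ 1.24778664e-03, -9.27392220e+01,  1.98052660e+00, -3.70051718e+01,
        1.80005492e-02,  6.53017443e-03,  3.03902414e-05]), 'position': array([0.14840712, 0.60687191, 0.23087032]), 'tool_rot': array([-3.14073739e+00,  6.59071314e-05,  2.90178786e+00]), 'force': array([-0.6840596 , -0.11546752, -0.41310497]), 'moment': array([ 0.03926687, -0.00254049,  0.0201376 ]), 'finger_force': 0.0, 'grip_width': 0.08535606057535679}
(array([-0.29355916, -0.54217962,  1.13238129]), array([ 0.64491452,  0.44553028, -0.62097043]))
(array([-0.88872525,  0.17752496,  1.25648885]), array([ 0.82981672, -0.07152726, -0.55345778]))
(array([0.08079582, 0.62421738, 0.37526099]), array([ 0.26934122, -0.07068718, -0.9604539 ]))
```

```bash
python3 -c "
import cv2,numpy as np
a,b=[cv2.imread(f'pics/{n}0.png') for n in 'sd']
cv2.imwrite('pics/s0b.png',cv2.resize(a,(800,600),interpolation=3));cv2.imwrite('pics/d0b.png',cv2.resize(b,(800,600),interpolation=3))"
```

```text
(no output)
```

View pics/s0b.png

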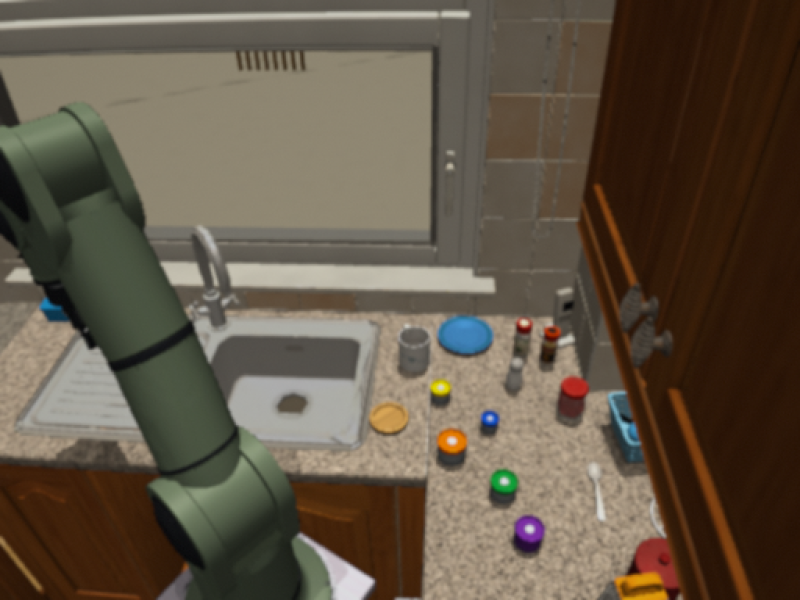

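View pics/d0b.png

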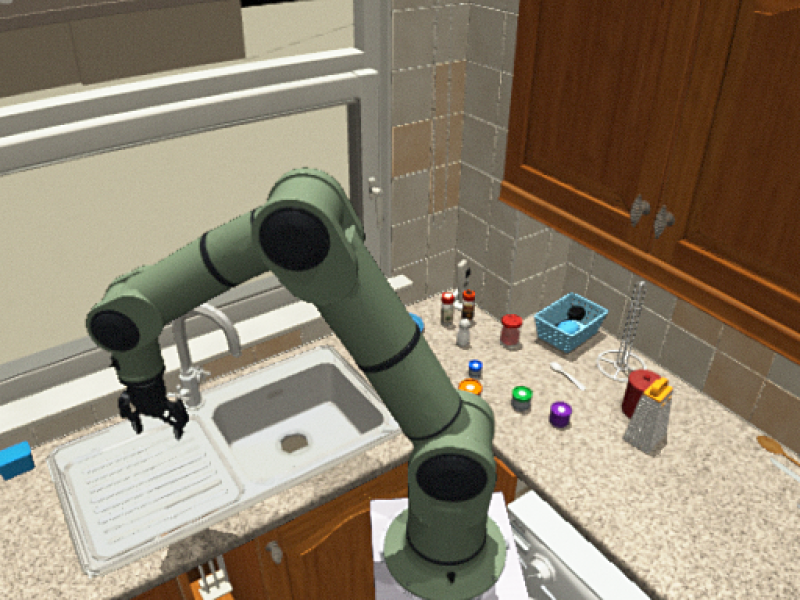

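Scene view (800x600): the stand is at (389,418), orange at (452,442), green at (503,485), yellow at (440,390) and blue at (489,420). The purple look-alike is at (529,532). The mug is at (414,350), salt at (514,372) (other shakers at (523,338) and (550,345)) and jam at (572,398). The lid colours decide which pot is which. Next I'll measure positions by fitting the lid silhouettes.

```bash
cat >> h.py <<'E'
from scipy.optimize import fsolve
POTS={"orange":(.066,.054,(8,17)),"green":(.058,.048,(50,75)),"yellow":(.050,.044,(25,33)),"blue":(.042,.040,(105,125)),"purple":(.058,.048,(130,155)),"stand":(.092,.014,(12,22))}
def cyl(x,y,r,z0,z1):
    a=np.linspace(0,2*np.pi,60)
    return np.vstack([np.c_[x+r*np.cos(a),y+r*np.sin(a),0*a+z] for z in(z0,z1)])
def hullc(d,x,y,r,z0,z1):
    h=cv2.convexHull(proj(d,cyl(x,y,r,z0,z1)).astype(np.float32)); m=cv2.moments(h)
    return np.array([m["m10"],m["m01"]])/m["m00"],m["m00"]
def find(d,n,guess,zb=0,rad=25,smin=110):
    D,h,(a,b)=POTS[n]; z0,z1=(zb,zb+h) if n=="stand" else (zb+h-.012,zb+h)
    hsv=cv2.cvtColor(np.asarray(d["pixels"]),cv2.COLOR_RGB2HSV)
    m=cv2.inRange(hsv,(a,smin,60),(b,255,255))
    g=np.zeros_like(m);cv2.circle(g,tuple(int(v) for v in guess),rad,255,-1);m&=g
    nn,l,st,_=cv2.connectedComponentsWithStats(m)
    if nn<2:return None
    i=1+st[1:,4].argmax();cs,_=cv2.findContours((l==i).astype(np.uint8),0,1)
    # filled region
    f=np.zeros_like(m);cv2.drawContours(f,[cv2.convexHull(np.vstack(cs))],-1,255,-1)
    mm=cv2.moments(f,True);c=np.array([mm["m10"],mm["m01"]])/mm["m00"]
    p0=onz(d,c,(z0+z1)/2)[:2]
    s=fsolve(lambda p:hullc(d,*p,D/2,z0,z1)[0]-c,p0)
    return s.round(4),c.round(1),int(mm["m00"]),int(hullc(d,*s,D/2,z0,z1)[1])
E
cat > m.py <<'E'
from h import *;import pickle
a,b,c=pickle.load(open("f0.pkl","rb"))
G={"orange":(452,442),"green":(503,485),"yellow":(440,390),"blue":(489,420),"purple":(529,532),"stand":(389,418)}
H={"orange":(470,386),"green":(522,396),"blue":(475,367),"purple":(560,410)}
for n,g in G.items(): print(n,find(a,n,np.array(g)*.64,smin=80 if n=="stand" else 110))
for n,g in H.items(): print(n,find(b,n,np.array(g)*.64))
for n,g,h in(("salt",(514,362),.09),("jam",(573,386),.086),("mug",(414,334),.091)): print(n,onz(a,np.array(g)*.64,h))
for n,g,h in(("salt",(464,322),.09),("jam",(512,319),.086)): print(n,onz(b,np.array(g)*.64,h))
E
python3 m.py; python3 -c "
import cv2;a=cv2.imread('pics/s0.png')[210:370,200:400];cv2.imwrite('pics/c0.png',cv2.resize(a,(750,600),interpolation=2))"
```

```text
orange (array([ 0.4821, -0.132 ]), array([288.8, 282.2]), 294, 278)
green (array([ 0.4528, -0.2732]), array([322.1, 308.1]), 218, 254)
yellow (array([ 0.6159, -0.0227]), array([281.4, 247.5]), 118, 131)
blue (array([ 0.5936, -0.1669]), array([312.9, 267.9]), 97, 110)
purple (array([ 0.3801, -0.3645]), array([338.5, 338.7]), 262, 302)
stand (array([0.4929, 0.0433]), array([248.5, 267. ]), 464, 440)
orange (array([ 0.4834, -0.1399]), array([301.2, 246.7]), 124, 151)
green (array([ 0.448 , -0.2765]), array([333.7, 251.5]), 107, 122)
blue (array([ 0.5874, -0.1707]), array([303.8, 233.7]), 53, 60)
purple (array([ 0.3601, -0.3612]), array([358.2, 264.5]), 176, 133)
salt [ 0.73624275 -0.15540747  0.09      ]
jam [ 0.74082171 -0.30281868  0.086     ]
mug [0.69263272 0.09920508 0.091     ]
salt [ 0.72676388 -0.1578594   0.09      ]
jam [ 0.73782727 -0.30985549  0.086     ]
```

View pics/c0.png

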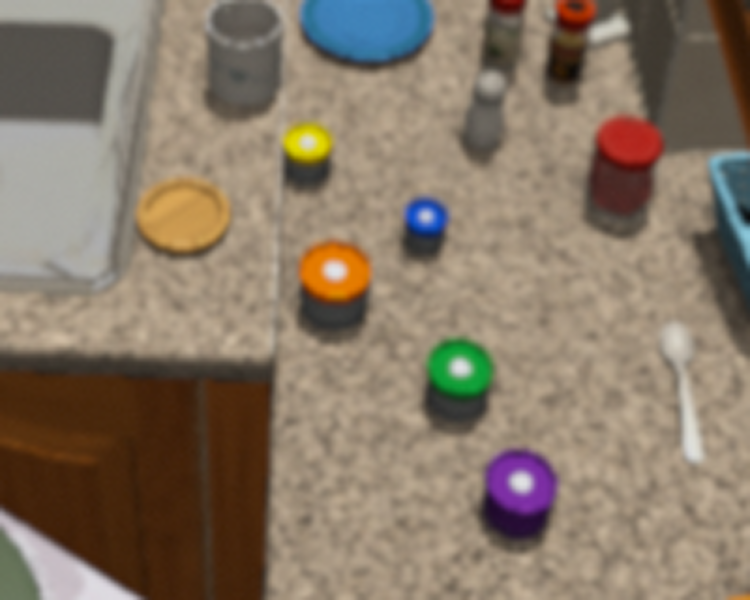

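The crop confirms the choice. Orange is at crop (335,272), green (460,370), yellow (307,145), blue (425,220) and the stand (183,215). Purple at (520,485) gets left alone. Now I'll draw the tool back and swing across.

```bash

python3 -m crank '{"travel":[[-1,-4.3,1],[-2,-8.5,2],[-3,-12.8,3],[-4.1,-17,3],[-4.1,-17,3]],"turn":[[0,0,3],[0,0,6],[0,0,10],[0,0,13.7],[0,0,13.7]],"gripper":[0,0,0,0,0]}'
python3 -m crank '{"travel":[[4.6,-1,0],[9.2,-2.5,0],[13.5,-5,0],[17.5,-8,0],[21.3,-11.3,0]],"turn":[[0,0,0],[0,0,0],[0,0,0],[0,0,0],[0,0,0]],"gripper":[0,0,0,0,0]}'
python3 -m crank '{"travel":[[2.5,-4,0],[4.8,-8.2,0],[7,-12.5,0],[8.8,-17,0],[9.2,-21,0]],"turn":[[0,0,0],[0,0,0],[0,0,0],[0,0,0],[0,0,0]],"gripper":[0,0,0,0,0]}'
python3 -m crank '{"travel":[[0,-4.5,0],[0,-9,0],[0,-13,0],[0,-17,0],[0,-21,0]],"turn":[[0,0,0],[0,0,0],[0,0,0],[0,0,0],[0,0,0]],"gripper":[0,0,0,0,0]}'
```

```text
clock: 0.65
position: [0.1068, 0.4328, 0.2616]
tool_rot: [-3.14, 0.0, -3.14]
force: [0.3, 0.7, -0.3]
grip_width: 0.0857
finger_force: 0.0
clock: 1.15
position: [0.322, 0.3233, 0.2612]
tool_rot: [3.141, 0.0, 3.141]
force: [0.5, 1.0, -0.2]
grip_width: 0.0855
finger_force: 0.0
clock: 1.65
position: [0.4137, 0.112, 0.2613]
tool_rot: [-3.141, 0.001, 3.139]
force: [0.0, -0.7, 0.4]
grip_width: 0.0853
finger_force: 0.0
clock: 2.15
position: [0.4122, -0.0974, 0.2614]
tool_rot: [-3.141, 0.0, 3.141]
force: [0.4, 0.3, 0.2]
grip_width: 0.0853
finger_force: 0.0
```

```bash
cat > w.py <<'E'
from h import *;import sys
# usage: w.py file name=x,y[,zb] ...
d=grab("wrist",sys.argv[1])
a=grab("scene",None)
for s in sys.argv[2:]:
    n,v=s.split("=");v=[float(q) for q in v.split(",")];zb=v[2] if len(v)>2 else 0
    for q,R,nm in((d,70,"wrist"),(a,22,"scene")):
        g=proj(q,[v[0],v[1],zb+POTS[n][1]])[0]
        print(n,nm,g.round(),find(q,n,g,zb,R,80 if n=="stand" else 110) if 0<g[0]<512 and 0<g[1]<384 else None)
print(bot.observe()["position"].round(4))
E
python3 w.py pics/w1.png orange=.482,-.135 green=.45,-.275 yellow=.616,-.023 blue=.592,-.168 stand=.493,.043
```

```text
orange wrist [228. 219.] (array([ 0.4802, -0.132 ]), array([231. , 215.8]), 1876, 1902)
orange scene [290. 281.] (array([ 0.4832, -0.1316]), array([288.9, 281.9]), 294, 277)
green wrist [124. 195.] (array([ 0.4511, -0.2741]), array([126.7, 193.9]), 1378, 1530)
green scene [322. 308.] (array([ 0.4519, -0.2735]), array([322.1, 308.3]), 221, 255)
yellow wrist [306. 299.] (array([ 0.615 , -0.0231]), array([305.1, 295.8]), 733, 866)
yellow scene [281. 246.] (array([ 0.6131, -0.0154]), array([279.3, 247.2]), 79, 131)
blue wrist [210. 284.] (array([ 0.5944, -0.1678]), array([210.4, 282.7]), 552, 641)
blue scene [313. 267.] (array([ 0.5937, -0.1674]), array([313. , 267.9]), 94, 110)
stand wrist [351. 216.] (array([0.4888, 0.0431]), array([349.9, 210.9]), 2838, 2974)
stand scene [249. 266.] (array([0.4924, 0.0431]), array([248.5, 267.1]), 457, 440)
[ 0.412  -0.1001  0.2615]h.py:37: RuntimeWarning: The iteration is not making good progress, as measured by the 
 improvement from the last ten iterations.
  s=fsolve(lambda p:hullc(d,*p,D/2,z0,z1)[0]-c,p0)
```

View pics/w1.png

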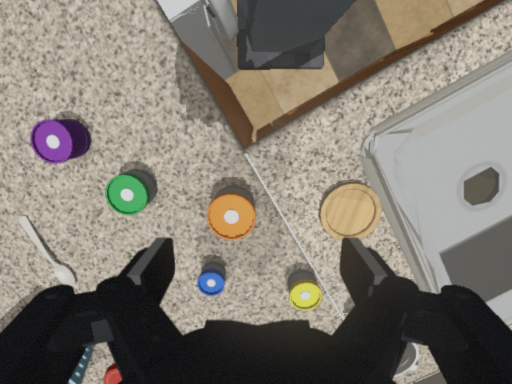

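Wrist view: orange lid (231,216), green (126,194), blue (210,282), yellow (305,296) and stand (350,211). These agree with the scene camera to about 3 mm. Next I'll move over orange and lower.

```bash

python3 -m crank '{"travel":[[3,-1.6,-2],[6.9,-3.2,-5],[6.9,-3.2,-9],[6.9,-3.2,-13],[6.9,-3.2,-16]],"turn":[[0,0,0],[0,0,0],[0,0,0],[0,0,0],[0,0,0]],"gripper":[0,0,0,0,0]}'
python3 w.py pics/w2.png orange=.4815,-.132 stand=.4905,.043
```

```text
clock: 2.75
position: [0.4808, -0.1273, 0.0987]
tool_rot: [-3.142, -0.002, 3.141]
force: [0.7, -0.0, 1.0]
grip_width: 0.0856
finger_force: 0.0
orange wrist [250. 213.] (array([ 0.4803, -0.1319]), array([249.9, 208.1]), 6469, 6539)
orange scene [289. 281.] (array([ 0.4836, -0.1322]), array([289.1, 281.9]), 289, 277)
stand wrist [450. 206.] (array([0.4889, 0.0438]), array([446.5, 200.4]), 8151, 8476)
stand scene [248. 266.] (array([0.4923, 0.0429]), array([248.5, 267.2]), 460, 440)
[ 0.4795 -0.127   0.0982]
```

View pics/w2.png

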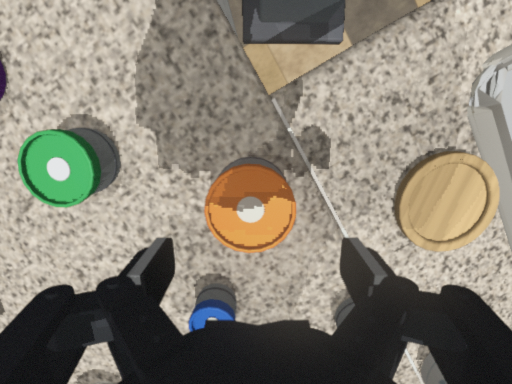

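```bash

python3 -m crank '{"travel":[[0.1,-0.4,0],[0.1,-0.4,-2],[0.1,-0.4,-4],[0.1,-0.4,-6.5],[0.1,-0.4,-8]],"turn":[[0,0,0],[0,0,0],[0,0,0],[0,0,0],[0,0,0]],"gripper":[0,0,0,0,0]}'
python3 -m crank '{"travel":[[0,0,0],[0,0,0],[0,0,0],[0,0,0],[0,0,0]],"turn":[[0,0,0],[0,0,0],[0,0,0],[0,0,0],[0,0,0]],"gripper":[0.2,0.3,0.4,0.5,0.6]}' 40
python3 -m crank '{"travel":[[0,0,0],[0,0,0],[0,0,0],[0,0,0],[0,0,0]],"turn":[[0,0,0],[0,0,0],[0,0,0],[0,0,0],[0,0,0]],"gripper":[0.6,0.6,0.6,0.6,0.6]}' 40
python3 w.py pics/w3.png orange=.481,-.132
```

```text
clock: 3.35
position: [0.4835, -0.1319, 0.022]
tool_rot: [-3.141, 0.002, 3.141]
force: [-0.4, -0.2, -0.2]
grip_width: 0.0852
finger_force: 0.0
clock: 3.85
position: [0.4833, -0.1319, 0.0228]
tool_rot: [-3.141, 0.002, 3.141]
force: [-1.3, 0.9, 13.1]
grip_width: 0.0651
finger_force: 46.1
clock: 4.35
position: [0.4833, -0.1319, 0.0228]
tool_rot: [-3.141, 0.002, 3.141]
force: [-1.7, -0.0, 12.6]
grip_width: 0.0651
finger_force: 46.1
orange wrist [255. 265.] (array([ 0.483, -0.132]), array([255.6, 260.8]), 14378, 15269)
orange scene [289. 281.] (array([ 0.4797, -0.1293]), array([287.8, 282.3]), 271, 278)
[ 0.4833 -0.1319  0.0228]
```

View pics/w3.png

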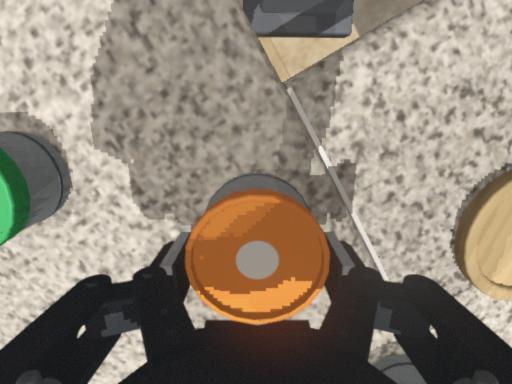

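Orange is held squarely between the pads (lid centred at (256,261)). I'll lift it and carry it to just above the stand.

```bash

python3 -m crank '{"travel":[[0,0,1.5],[0,0,3.5],[0,0,5],[0.2,2,5.5],[0.4,5,5.5]],"turn":[[0,0,0],[0,0,0],[0,0,0],[0,0,0],[0,0,0]],"gripper":[0.6,0.6,0.6,0.6,0.6]}' 40
python3 -m crank '{"travel":[[0.1,4,0],[0.2,8,0],[0.3,11,0],[0.4,12.5,0],[0.4,12.5,-1]],"turn":[[0,0,0],[0,0,0],[0,0,0],[0,0,0],[0,0,0]],"gripper":[0.6,0.6,0.6,0.6,0.6]}' 40
python3 w.py pics/w4.png orange=.491,.043,.045 stand=.491,.043
```

```text
clock: 4.95
position: [0.4871, -0.0825, 0.0781]
tool_rot: [-3.141, 0.003, 3.138]
force: [1.1, 1.9, -1.7]
grip_width: 0.0652
finger_force: 46.1
clock: 5.45
position: [0.4912, 0.0461, 0.0675]
tool_rot: [3.14, 0.003, -3.139]
force: [-0.3, -1.2, -2.5]
grip_width: 0.0653
finger_force: 46.1
orange wrist [249. 270.] (array([0.4921, 0.0443]), array([251.9, 263.3]), 13630, 15233)
orange scene [247. 250.] (array([0.4847, 0.0466]), array([245.6, 251.8]), 218, 246)
stand wrist [252. 207.] (array([0.4966, 0.0426]), array([251.5, 209.8]), 14067, 11329)
stand scene [248. 266.] (array([0.4898, 0.0391]), array([249. , 268.1]), 431, 443)
[0.4899 0.0431 0.0659]h.py:37: RuntimeWarning: The iteration is not making good progress, as measured by the 
 improvement from the last ten iterations.
  s=fsolve(lambda p:hullc(d,*p,D/2,z0,z1)[0]-c,p0)
```

View pics/w4.png

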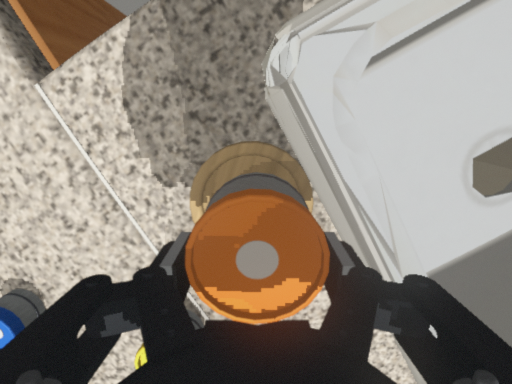

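The pot hangs above the stand and is aligned: lid at (256,262), stand rim around (250,195). I'll lower it gently.

```bash

python3 -m crank '{"travel":[[0,0,-0.8],[0,0,-1.6],[0,0,-2.3],[0,0,-2.8],[0,0,-3.1]],"turn":[[0,0,0],[0,0,0],[0,0,0],[0,0,0],[0,0,0]],"gripper":[0.6,0.6,0.6,0.6,0.6]}'
python3 -m crank '{"travel":[[0,0,-0.05],[0,0,-0.1],[0,0,-0.15],[0,0,-0.2],[0,0,-0.2]],"turn":[[0,0,0],[0,0,0],[0,0,0],[0,0,0],[0,0,0]],"gripper":[0.6,0.6,0.6,0.6,0.6]}'
```

```text
clock: 6.05
position: [0.49, 0.043, 0.0346]
tool_rot: [-3.141, -0.001, 3.14]
force: [-0.3, 0.3, -3.0]
grip_width: 0.0652
finger_force: 46.1
clock: 6.55
position: [0.4903, 0.0434, 0.0334]
tool_rot: [3.142, 0.0, 3.141]
force: [0.4, 1.0, -2.4]
grip_width: 0.065
finger_force: 46.1
```

```bash

python3 -m crank '{"travel":[[0,0,-0.05],[0,0,-0.1],[0,0,-0.15],[0,0,-0.2],[0,0,-0.2]],"turn":[[0,0,0],[0,0,0],[0,0,0],[0,0,0],[0,0,0]],"gripper":[0.6,0.6,0.6,0.6,0.6]}'
```

```text
clock: 7.05
position: [0.4902, 0.0433, 0.0318]
tool_rot: [3.141, 0.0, 3.141]
force: [-4.9, 0.4, 15.9]
grip_width: 0.0651
finger_force: 47.6
```

```bash

python3 -m crank '{"travel":[[0,0,0],[0,0,0],[0,0,0],[0,0,0],[0,0,0]],"turn":[[0,0,0],[0,0,0],[0,0,0],[0,0,0],[0,0,0]],"gripper":[0.2,0.1,0.0,0,0]}'
python3 -m crank '{"travel":[[0,0,1],[0,0,3],[0,0,6],[0,0,9],[0,0,12]],"turn":[[0,0,0],[0,0,0],[0,0,0],[0,0,0],[0,0,0]],"gripper":[0,0,0,0,0]}'
python3 -m crank '{"travel":[[-2,-3,0],[-4,-8,0],[-4,-13,0],[-4,-17,0],[-4,-20,0]],"turn":[[0,0,0],[0,0,0],[0,0,0],[0,0,0],[0,0,0]],"gripper":[0,0,0,0,0]}'
python3 w.py pics/w5.png orange=.491,.043,.009 green=.4515,-.274 
```

```text
clock: 7.55
position: [0.4902, 0.0433, 0.0313]
tool_rot: [-3.142, -0.0, 3.141]
force: [-0.0, -0.4, -0.6]
grip_width: 0.0858
finger_force: 0.0
clock: 8.05
position: [0.49, 0.0432, 0.1531]
tool_rot: [3.142, 0.0, 3.14]
force: [1.5, -0.2, -0.5]
grip_width: 0.0855
finger_force: 0.0
clock: 8.55
position: [0.4496, -0.1596, 0.1522]
tool_rot: [-3.141, 0.001, 3.139]
force: [0.1, 1.0, 0.5]
grip_width: 0.0854
finger_force: 0.0
orange wrist [473. 236.] (array([0.4872, 0.0449]), array([471.6, 228.8]), 3876, 3947)
orange scene [248. 257.] (array([0.4665, 0.0274]), array([247.5, 264.2]), 516, 250)
green wrist [133. 192.] (array([ 0.4512, -0.2742]), array([135., 189.]), 2873, 3164)
green scene [322. 307.] (array([ 0.4518, -0.2735]), array([322.1, 308.3]), 224, 255)
[ 0.4496 -0.1608  0.1522]
```

View pics/w5.png

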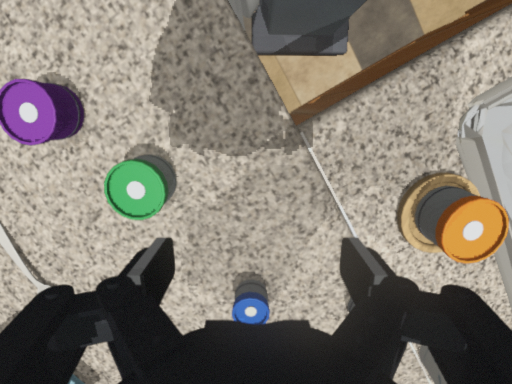

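Orange is seated in the stand recess (lid (472,229), with the rim visible all round). Green is next, at lid (135,189).

```bash

python3 -m crank '{"travel":[[0.1,-4,0],[0.2,-8,-1],[0.2,-11.4,-3],[0.2,-11.4,-5],[0.2,-11.4,-7]],"turn":[[0,0,0],[0,0,0],[0,0,0],[0,0,0],[0,0,0]],"gripper":[0,0,0,0,0]}'
python3 w.py pics/w6.png green=.4515,-.274 
```

```text
clock: 9.15
position: [0.4521, -0.2712, 0.081]
tool_rot: [-3.141, 0.0, 3.139]
force: [1.0, 1.3, -0.2]
grip_width: 0.0854
finger_force: 0.0
green wrist [252. 217.] (array([ 0.4513, -0.2728]), array([254. , 213.5]), 5316, 5703)
green scene [322. 307.] (array([ 0.4523, -0.2735]), array([322.2, 308.2]), 221, 255)
[ 0.4512 -0.2698  0.0799]
```

```bash

python3 -m crank '{"travel":[[0.1,-0.3,-1],[0.1,-0.3,-2.5],[0.1,-0.3,-4.5],[0.1,-0.3,-5.8],[0.1,-0.3,-6.3]],"turn":[[0,0,0],[0,0,0],[0,0,0],[0,0,0],[0,0,0]],"gripper":[0,0,0,0,0]}'
python3 -m crank '{"travel":[[0,0,0],[0,0,0],[0,0,0],[0,0,0],[0,0,0]],"turn":[[0,0,0],[0,0,0],[0,0,0],[0,0,0],[0,0,0]],"gripper":[0.2,0.3,0.4,0.5,0.6]}' 40
python3 -m crank '{"travel":[[0,0,0],[0,0,0],[0,0,0],[0,0,0],[0,0,0]],"turn":[[0,0,0],[0,0,0],[0,0,0],[0,0,0],[0,0,0]],"gripper":[0.7,0.7,0.7,0.7,0.7]}' 40
python3 w.py pics/w7.png green=.452,-.273
```

```text
clock: 9.75
position: [0.4532, -0.2735, 0.0177]
tool_rot: [3.141, -0.0, 3.141]
force: [-1.0, 0.7, 0.7]
grip_width: 0.0855
finger_force: 0.0
clock: 10.25
position: [0.4536, -0.2738, 0.0194]
tool_rot: [-3.141, 0.001, 3.141]
force: [-3.4, 0.7, 8.0]
grip_width: 0.0574
finger_force: 40.8
clock: 10.75
position: [0.4536, -0.2738, 0.0194]
tool_rot: [-3.141, 0.001, 3.141]
force: [-2.7, 0.5, 9.2]
grip_width: 0.0571
finger_force: 40.8
green wrist [258. 264.] (array([ 0.4515, -0.2733]), array([256.9, 255.4]), 11335, 11676)
green scene [322. 307.] (array([ 0.4518, -0.2727]), array([321.9, 308.2]), 210, 255)
[ 0.4536 -0.2738  0.0194]
```

```bash

python3 -m crank '{"travel":[[0,0,1.5],[0,0,4],[0,0,7],[0.3,2,8.5],[0.6,5,8.5]],"turn":[[0,0,0],[0,0,0],[0,0,0],[0,0,0],[0,0,0]],"gripper":[0.7,0.7,0.7,0.7,0.7]}' 40
python3 -m crank '{"travel":[[0.5,4.5,0],[1,9,0],[1.5,13.5,0],[2,18,0],[2.4,21,0]],"turn":[[0,0,0],[0,0,0],[0,0,0],[0,0,0],[0,0,0]],"gripper":[0.7,0.7,0.7,0.7,0.7]}' 40
python3 -m crank '{"travel":[[0.4,2.5,0],[0.6,4,0],[0.8,5.7,0],[0.8,5.7,0],[0.8,5.7,0]],"turn":[[0,0,0],[0,0,0],[0,0,0],[0,0,0],[0,0,0]],"gripper":[0.7,0.7,0.7,0.7,0.7]}' 40
python3 w.py pics/w8.png orange=.49,.0433,.009 green=.49,.0433,.085
```

```text
clock: 11.35
position: [0.4602, -0.2249, 0.1067]
tool_rot: [-3.14, 0.005, 3.138]
force: [0.4, 1.6, -2.0]
grip_width: 0.0574
finger_force: 43.2
clock: 11.85
position: [0.4834, -0.0104, 0.1045]
tool_rot: [3.14, 0.001, -3.14]
force: [0.9, -0.6, -1.7]
grip_width: 0.0567
finger_force: 43.3
clock: 12.35
position: [0.4913, 0.0434, 0.1042]
tool_rot: [3.141, 0.001, 3.141]
force: [-0.1, -0.9, -2.6]
grip_width: 0.0576
finger_force: 43.3
orange wrist [256. 212.] (array([0.4763, 0.0438]), array([256.8, 190.2]), 4252, 7082)
orange scene [248. 257.] (array([0.4622, 0.0232]), array([247.8, 265.5]), 460, 252)
green wrist [256. 264.] (array([0.4898, 0.0438]), array([256.7, 256.7]), 10973, 11667)
green scene [247. 243.] (array([0.4758, 0.0354]), array([246.4, 247.9]), 62, 202)
[0.4913 0.0427 0.1039]h.py:37: RuntimeWarning: The iteration is not making good progress, as measured by the 
 improvement from the last ten iterations.
  s=fsolve(lambda p:hullc(d,*p,D/2,z0,z1)[0]-c,p0)
```

View pics/w8.png

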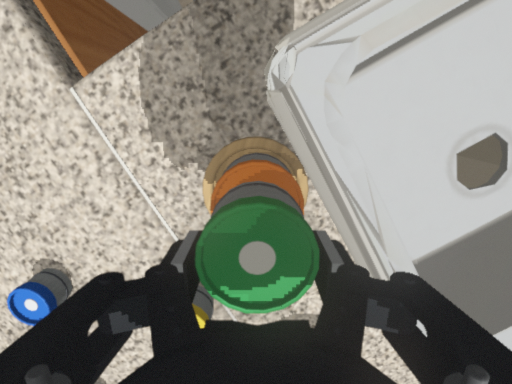

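```bash
cat > e.py <<'E'
# far-edge check of a partly hidden lid: e.py png-less: name x y zb
from h import *;import sys
n=sys.argv[1];x,y,zb=map(float,sys.argv[2:5])
d=grab("wrist");D,h,(a,b)=POTS[n]
hsv=cv2.cvtColor(np.asarray(d["pixels"]),cv2.COLOR_RGB2HSV)
m=cv2.inRange(hsv,(a,200 if n=="orange" else 110,50),(b,255,255))
k,l,st,_=cv2.connectedComponentsWithStats(m)
i=1+st[1:,4].argmax();print("seen",st[i])
for dx in(-.004,-.002,0,.002,.004):
    h_=proj(d,cyl(x+dx,y,D/2,zb+h-.012,zb+h));lo,hi=h_.min(0),h_.max(0);print(dx,"left,top,w",lo.round(1),(hi-lo)[0].round(1))
E
python3 e.py orange .490 .0433 .009
```

```text
Traceback (most recent call last):
  File "e.py", line 8, in <module>
    i=1+st[1:,4].argmax();print("seen",st[i])
        ~~~~~~~~~~~~~~~^^
ValueError: attempt to get argmax of an empty sequence
```

```bash
sed -i 's/200 if n=="orange" else 110/int(sys.argv[5])/' e.py
python3 - <<'E'
import cv2
a=cv2.cvtColor(cv2.imread('pics/w8.png'),cv2.COLOR_BGR2HSV)
for r in range(134,200,4):print(r,a[r,257])
E
python3 e.py orange .490 .0433 .009 180
```

```text
134 [ 19  37 117]
138 [ 18  98 133]
142 [ 18 101 137]
146 [ 18 100 127]
150 [ 18 100 132]
154 [15 13 80]
158 [20 25 90]
162 [ 12 180 152]
166 [ 13 179 161]
170 [ 13 183 166]
174 [ 13 182 146]
178 [ 13 181 145]
182 [21 21 86]
186 [18 15 87]
190 [18 15 87]
194 [24 14 89]
198 [ 60 101  78]
seen [231 161  47  24 481]
-0.004 left,top,w [209.7 156.9] 95.0
-0.002 left,top,w [209.8 159.7] 94.7
0 left,top,w [210.  162.5] 94.5
0.002 left,top,w [210.1 165.3] 94.2
0.004 left,top,w [210.2 168.1] 93.9
```

Orange's far edge matches a centre of about (.489,.043), and green hangs at (.4898,.0435), so they agree within 1 mm. I'll lower green.

```bash

python3 -m crank '{"travel":[[0,0,-0.6],[0,0,-1.2],[0,0,-1.8],[0,0,-2.2],[0,0,-2.4]],"turn":[[0,0,0],[0,0,0],[0,0,0],[0,0,0],[0,0,0]],"gripper":[0.7,0.7,0.7,0.7,0.7]}'
python3 -m crank '{"travel":[[0,0,-0.05],[0,0,-0.1],[0,0,-0.15],[0,0,-0.2],[0,0,-0.2]],"turn":[[0,0,0],[0,0,0],[0,0,0],[0,0,0],[0,0,0]],"gripper":[0.7,0.7,0.7,0.7,0.7]}'
```

```text
clock: 13.05
position: [0.491, 0.0432, 0.0786]
tool_rot: [-3.141, -0.001, 3.141]
force: [0.3, 0.1, -1.3]
grip_width: 0.0574
finger_force: 43.3
clock: 13.55
position: [0.4913, 0.0433, 0.0775]
tool_rot: [3.141, 0.0, 3.141]
force: [-1.5, 0.3, 2.3]
grip_width: 0.0573
finger_force: 43.5
```

```bash

python3 -m crank '{"travel":[[0,0,-0.05],[0,0,-0.1],[0,0,-0.1],[0,0,-0.1],[0,0,-0.1]],"turn":[[0,0,0],[0,0,0],[0,0,0],[0,0,0],[0,0,0]],"gripper":[0.7,0.7,0.7,0.7,0.7]}'
python3 -m crank '{"travel":[[0,0,0],[0,0,0],[0,0,0],[0,0,0],[0,0,0]],"turn":[[0,0,0],[0,0,0],[0,0,0],[0,0,0],[0,0,0]],"gripper":[0.3,0.2,0.1,0,0]}'
python3 -m crank '{"travel":[[0,0,1],[0,0,3],[0,0,6],[0,0,9],[0,0,9]],"turn":[[0,0,0],[0,0,0],[0,0,0],[0,0,0],[0,0,0]],"gripper":[0,0,0,0,0]}'
python3 -m crank '{"travel":[[-2,-3,0],[-2,-6,0],[2,-8,0],[5,-9,0],[5,-9,0]],"turn":[[0,0,0],[0,0,0],[0,0,0],[0,0,0],[0,0,0]],"gripper":[0,0,0,0,0]}'
python3 w.py pics/w9.png green=.49,.0433,.058 yellow=.615,-.023 blue=.594,-.1675
```

```text
clock: 14.05
position: [0.4916, 0.0434, 0.0773]
tool_rot: [3.141, 0.001, 3.141]
force: [-6.6, -0.2, 27.1]
grip_width: 0.057
finger_force: 45.3
clock: 14.55
position: [0.4912, 0.0433, 0.0762]
tool_rot: [-3.141, -0.0, 3.141]
force: [0.1, -0.9, 0.9]
grip_width: 0.0854
finger_force: 0.0
clock: 15.05
position: [0.4927, 0.0433, 0.17]
tool_rot: [3.14, 0.005, 3.14]
force: [-0.0, -0.6, -1.2]
grip_width: 0.0853
finger_force: 0.0
clock: 15.55
position: [0.5439, -0.0484, 0.1664]
tool_rot: [-3.14, 0.002, 3.139]
force: [-0.4, 0.3, 0.4]
grip_width: 0.0857
finger_force: 0.0
green wrist [383. 134.] (array([0.4883, 0.0449]), array([383.3, 129.6]), 5004, 5362)
green scene [247. 249.] (array([0.49  , 0.0435]), array([247.1, 249.8]), 163, 195)
yellow wrist [281. 250.] (array([ 0.6138, -0.0237]), array([279.9, 246.1]), 1607, 1797)
yellow scene [281. 246.] (array([ 0.6145, -0.024 ]), array([281.5, 247.8]), 93, 132)
blue wrist [143. 230.] (array([ 0.5928, -0.1678]), array([144.9, 226.2]), 1235, 1340)
blue scene [313. 267.] (array([ 0.5936, -0.1669]), array([312.9, 267.9]), 97, 110)
[ 0.5409 -0.047   0.1661]h.py:37: RuntimeWarning: The iteration is not making good progress, as measured by the 
 improvement from the last ten iterations.
  s=fsolve(lambda p:hullc(d,*p,D/2,z0,z1)[0]-c,p0)
```

View pics/w9.png

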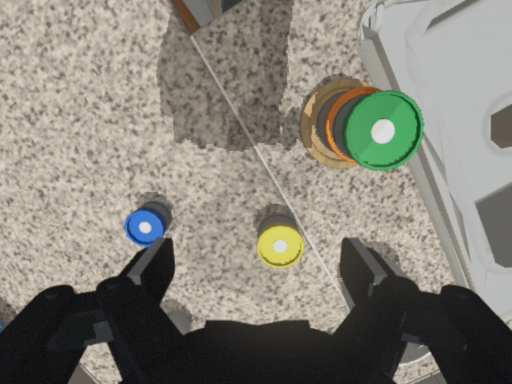

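Green is seated squarely on orange (lid (383,130)), with yellow at (280,246). Now I'll go to yellow.

```bash

python3 -m crank '{"travel":[[4,1.2,0],[7.2,2.3,-1],[7.2,2.3,-4],[7.2,2.3,-7],[7.2,2.3,-8.8]],"turn":[[0,0,0],[0,0,0],[0,0,0],[0,0,0],[0,0,0]],"gripper":[0,0,0,0,0]}'
python3 w.py pics/w10.png yellow=.614,-.0238 
```

```text
clock: 16.15
position: [0.6115, -0.0229, 0.0764]
tool_rot: [-3.142, -0.003, -3.142]
force: [-0.0, 0.8, -0.3]
grip_width: 0.0853
finger_force: 0.0
yellow wrist [255. 222.] (array([ 0.6207, -0.0226]), array([256.5, 227.7]), 2584, 4195)
yellow scene [281. 247.] (array([ 0.6304, -0.0271]), array([284.4, 245.6]), 16, 130)
[ 0.6111 -0.023   0.0763]
```

```bash

python3 -m crank '{"travel":[[0.3,0,-1],[0.3,0,-2.5],[0.3,0,-4.5],[0.3,0,-5.7],[0.3,0,-6.2]],"turn":[[0,0,0],[0,0,0],[0,0,0],[0,0,0],[0,0,0]],"gripper":[0,0,0,0,0]}'
python3 -m crank '{"travel":[[0,0,0],[0,0,0],[0,0,0],[0,0,0],[0,0,0]],"turn":[[0,0,0],[0,0,0],[0,0,0],[0,0,0],[0,0,0]],"gripper":[0.3,0.4,0.5,0.6,0.7]}' 40
python3 -m crank '{"travel":[[0,0,0],[0,0,0],[0,0,0],[0,0,0],[0,0,0]],"turn":[[0,0,0],[0,0,0],[0,0,0],[0,0,0],[0,0,0]],"gripper":[0.8,0.8,0.8,0.8,0.8]}' 40
python3 w.py pics/w11.png yellow=.614,-.0235
```

```text
clock: 16.75
position: [0.6157, -0.0236, 0.0151]
tool_rot: [-3.142, -0.001, 3.141]
force: [0.2, -0.3, 0.6]
grip_width: 0.0855
finger_force: 0.0
clock: 17.25
position: [0.6167, -0.0237, 0.0173]
tool_rot: [3.141, 0.001, 3.141]
force: [-2.3, -0.7, 5.0]
grip_width: 0.0494
finger_force: 40.6
clock: 17.75
position: [0.6167, -0.0238, 0.0173]
tool_rot: [3.142, 0.001, 3.141]
force: [-1.1, 0.2, 4.9]
grip_width: 0.0487
finger_force: 40.6
yellow wrist [256. 259.] (array([ 0.5983, -0.0312]), array([239.7, 223.3]), 1796, 9301)
yellow scene [281. 247.] None
[ 0.6167 -0.0238  0.0173]
```

View pics/w11.png

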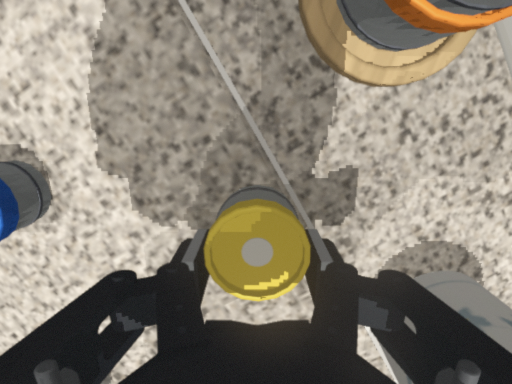

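Yellow is gripped, lid centred at (257,250). The mug at (455,310) is clear. I'll re-measure with a wider hue range.

```bash
sed -i 's/(25,33)/(20,33)/' h.py; python3 w.py pics/w12.png yellow=.614,-.0235
```

```text
yellow wrist [256. 259.] (array([ 0.6124, -0.0233]), array([256.8, 250. ]), 8611, 8701)
yellow scene [281. 247.] (array([ 0.6136, -0.0217]), array([280.8, 247.8]), 132, 131)
[ 0.6167 -0.0237  0.0173]
```

```bash

python3 -m crank '{"travel":[[0,0,1.5],[0,0,4.5],[0,0,8.5],[0,0,12],[0,0,13.2]],"turn":[[0,0,0],[0,0,0],[0,0,0],[0,0,0],[0,0,0]],"gripper":[0.8,0.8,0.8,0.8,0.8]}' 40
python3 -m crank '{"travel":[[-3,1.7,0],[-6.5,3.5,0],[-10,5.5,0],[-12.2,6.7,0],[-12.2,6.7,0]],"turn":[[0,0,0],[0,0,0],[0,0,0],[0,0,0],[0,0,0]],"gripper":[0.8,0.8,0.8,0.8,0.8]}' 40
python3 w.py pics/w13.png yellow=.49,.0433,.131; python3 e.py green .489 .0433 .058 110
```

```text
clock: 18.45
position: [0.6176, -0.024, 0.1531]
tool_rot: [3.141, 0.005, 3.141]
force: [1.1, -0.2, -1.9]
grip_width: 0.049
finger_force: 41.8
clock: 18.95
position: [0.4916, 0.0451, 0.1487]
tool_rot: [3.14, -0.001, -3.14]
force: [0.9, -0.9, 0.2]
grip_width: 0.0494
finger_force: 41.8
yellow wrist [252. 261.] (array([0.4876, 0.0456]), array([256.8, 250.3]), 8591, 8641)
yellow scene [246. 234.] (array([0.4906, 0.0459]), array([245.9, 235.4]), 148, 155)
[0.4944 0.0436 0.1489]
seen [229 165  52  25 718]
-0.004 left,top,w [214.1 156.2] 83.1
-0.002 left,top,w [214.2 158.9] 82.9
0 left,top,w [214.3 161.7] 82.7
0.002 left,top,w [214.5 164.5] 82.4
0.004 left,top,w [214.6 167.2] 82.2
```

View pics/w13.png

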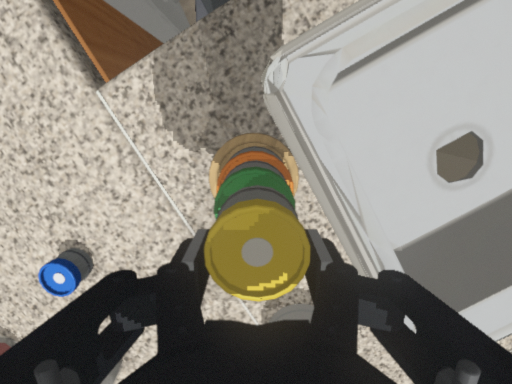

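```bash

python3 -m crank '{"travel":[[0,0,0],[0,0,0],[0,0,0],[0,0,0],[0,0,0]],"turn":[[0,0,0],[0,0,0],[0,0,0],[0,0,0],[0,0,0]],"gripper":[0.8,0.8,0.8,0.8,0.8]}'
python3 w.py pics/w14.png yellow=.49,.0433,.1315; python3 e.py green .489 .0433 .058 90
```

```text
clock: 19.6
position: [0.4942, 0.0432, 0.1482]
tool_rot: [-3.141, -0.0, 3.141]
force: [-0.2, 0.5, -1.1]
grip_width: 0.0496
finger_force: 41.8
yellow wrist [256. 257.] (array([0.4898, 0.0437]), array([256.9, 250.2]), 8593, 8782)
yellow scene [246. 234.] (array([0.49  , 0.0444]), array([246.2, 235.6]), 149, 155)
[0.4942 0.0432 0.1483]
seen [ 217  163   81   50 1596]
-0.004 left,top,w [214.6 156.6] 83.4
-0.002 left,top,w [214.7 159.4] 83.1
0 left,top,w [214.8 162.2] 82.9
0.002 left,top,w [214.9 165. ] 82.7
0.004 left,top,w [215.  167.7] 82.4
```

Yellow (.4898,.0437) and green (.4896,.044) line up. I'll lower yellow.

```bash

python3 -m crank '{"travel":[[0,0,-0.7],[0,0,-1.4],[0,0,-2.1],[0,0,-2.6],[0,0,-2.8]],"turn":[[0,0,0],[0,0,0],[0,0,0],[0,0,0],[0,0,0]],"gripper":[0.8,0.8,0.8,0.8,0.8]}'
python3 -m crank '{"travel":[[0,0,-0.05],[0,0,-0.1],[0,0,-0.15],[0,0,-0.2],[0,0,-0.2]],"turn":[[0,0,0],[0,0,0],[0,0,0],[0,0,0],[0,0,0]],"gripper":[0.8,0.8,0.8,0.8,0.8]}'
```

```text
clock: 20.25
position: [0.4939, 0.0432, 0.1195]
tool_rot: [-3.141, -0.001, 3.141]
force: [-0.2, -0.6, -0.2]
grip_width: 0.0491
finger_force: 41.8
clock: 20.75
position: [0.4943, 0.0433, 0.1184]
tool_rot: [3.142, 0.0, 3.141]
force: [-0.5, -0.1, -1.8]
grip_width: 0.049
finger_force: 41.8
```

```bash

python3 -m crank '{"travel":[[0,0,-0.03],[0,0,-0.06],[0,0,-0.1],[0,0,-0.1],[0,0,-0.1]],"turn":[[0,0,0],[0,0,0],[0,0,0],[0,0,0],[0,0,0]],"gripper":[0.8,0.8,0.8,0.8,0.8]}'
```

```text
clock: 21.25
position: [0.4948, 0.0434, 0.1182]
tool_rot: [3.141, 0.001, 3.141]
force: [-4.1, -0.2, 20.5]
grip_width: 0.049
finger_force: 43.4
```

```bash

python3 -m crank '{"travel":[[0,0,0],[0,0,0],[0,0,0],[0,0,0],[0,0,0]],"turn":[[0,0,0],[0,0,0],[0,0,0],[0,0,0],[0,0,0]],"gripper":[0.4,0.3,0.2,0.1,0]}'
python3 -m crank '{"travel":[[0,0,0.5],[0,0,2],[0,0,4],[0,0,6.5],[0,0,7]],"turn":[[0,0,0],[0,0,0],[0,0,0],[0,0,0],[0,0,0]],"gripper":[0,0,0,0,0]}'
python3 -m crank '{"travel":[[0,-4,0],[1,-8,0],[2,-11,0],[3,-13,0],[3,-13,0]],"turn":[[0,0,0],[0,0,0],[0,0,0],[0,0,0],[0,0,0]],"gripper":[0,0,0,0,0]}'
python3 w.py pics/w15.png yellow=.49,.0433,.101 blue=.5935,-.1675
```

```text
clock: 21.75
position: [0.4941, 0.0433, 0.1172]
tool_rot: [-3.142, -0.0, 3.141]
force: [0.2, -0.4, 0.5]
grip_width: 0.0856
finger_force: 0.0
clock: 22.25
position: [0.4952, 0.0433, 0.1897]
tool_rot: [3.141, 0.003, 3.141]
force: [-1.1, 0.3, -0.1]
grip_width: 0.0856
finger_force: 0.0
clock: 22.75
position: [0.5247, -0.0896, 0.1872]
tool_rot: [-3.14, 0.0, 3.137]
force: [-0.8, 0.7, -0.2]
grip_width: 0.0858
finger_force: 0.0
yellow wrist [450. 165.] (array([0.4898, 0.0447]), array([447. , 162.1]), 4323, 4490)
yellow scene [247. 241.] (array([0.492 , 0.0435]), array([247. , 241.7]), 161, 152)
blue wrist [188. 238.] (array([ 0.5937, -0.168 ]), array([189. , 235.7]), 1003, 1125)
blue scene [313. 267.] (array([ 0.5936, -0.1669]), array([312.9, 267.9]), 97, 110)
[ 0.5239 -0.0868  0.187 ]h.py:37: RuntimeWarning: The iteration is not making good progress, as measured by the 
 improvement from the last ten iterations.
  s=fsolve(lambda p:hullc(d,*p,D/2,z0,z1)[0]-c,p0)
```

View pics/w15.png

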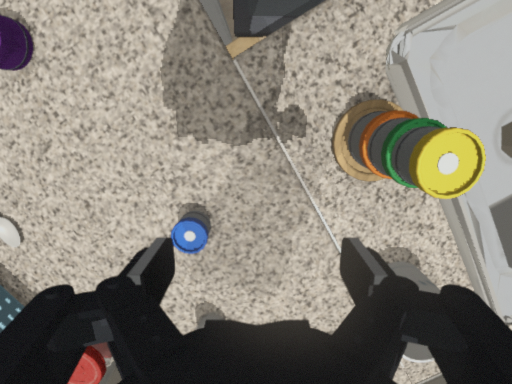

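Yellow is seated (lid (447,162)). Blue is at (189,236).

```bash

python3 -m crank '{"travel":[[3,-3.5,0],[5.5,-6.5,-2],[7,-8.1,-5],[7,-8.1,-8.5],[7,-8.1,-10.7]],"turn":[[0,0,0],[0,0,0],[0,0,0],[0,0,0],[0,0,0]],"gripper":[0,0,0,0,0]}'
python3 w.py pics/w16.png blue=.5935,-.1675
```

```text
clock: 23.35
position: [0.5933, -0.1666, 0.0776]
tool_rot: [3.141, -0.003, 3.141]
force: [0.7, 0.2, -0.5]
grip_width: 0.0857
finger_force: 0.0
blue wrist [255. 216.] (array([ 0.5928, -0.1668]), array([255.9, 212.3]), 2762, 2949)
blue scene [313. 267.] (array([ 0.5941, -0.1675]), array([313.1, 267.8]), 92, 110)
[ 0.5925 -0.166   0.0775]
```

```bash

python3 -m crank '{"travel":[[0,-0.1,-1],[0,-0.1,-2.5],[0,-0.1,-4.5],[0,-0.1,-6],[0,-0.1,-6.5]],"turn":[[0,0,0],[0,0,0],[0,0,0],[0,0,0],[0,0,0]],"gripper":[0,0,0,0,0]}'
python3 -m crank '{"travel":[[0,0,0],[0,0,0],[0,0,0],[0,0,0],[0,0,0]],"turn":[[0,0,0],[0,0,0],[0,0,0],[0,0,0],[0,0,0]],"gripper":[0.4,0.5,0.6,0.7,0.8]}' 40
python3 -m crank '{"travel":[[0,0,0],[0,0,0],[0,0,0],[0,0,0],[0,0,0]],"turn":[[0,0,0],[0,0,0],[0,0,0],[0,0,0],[0,0,0]],"gripper":[0.9,0.9,0.9,0.9,0.9]}' 40
python3 w.py pics/w17.png blue=.5935,-.1675
```

```text
clock: 23.95
position: [0.5937, -0.1683, 0.0139]
tool_rot: [3.141, -0.001, 3.141]
force: [-0.2, 0.3, -0.0]
grip_width: 0.0855
finger_force: 0.0
clock: 24.45
position: [0.5947, -0.1688, 0.0163]
tool_rot: [-3.141, 0.001, 3.141]
force: [-1.1, 0.7, 6.4]
grip_width: 0.0412
finger_force: 39.6
clock: 24.95
position: [0.5947, -0.1688, 0.0163]
tool_rot: [-3.141, 0.001, 3.141]
force: [-1.8, 1.2, 7.3]
grip_width: 0.0409
finger_force: 39.6
blue wrist [258. 259.] (array([ 0.593 , -0.1682]), array([257. , 252.4]), 5764, 5975)
blue scene [313. 267.] (array([ 0.5936, -0.1692]), array([313.4, 268.1]), 89, 110)
[ 0.5947 -0.1688  0.0163]
```

```bash

python3 -m crank '{"travel":[[0,0,1.5],[0,0,5],[0,0,9.5],[0,0,14],[0,0,17]],"turn":[[0,0,0],[0,0,0],[0,0,0],[0,0,0],[0,0,0]],"gripper":[0.9,0.9,0.9,0.9,0.9]}' 40
python3 -m crank '{"travel":[[-2,4,0.2],[-4,8,0.2],[-6,12.4,0.2],[-8,16.5,0.2],[-9.3,19.2,0.2]],"turn":[[0,0,0],[0,0,0],[0,0,0],[0,0,0],[0,0,0]],"gripper":[0.9,0.9,0.9,0.9,0.9]}' 40
python3 -m crank '{"travel":[[-0.5,1,0],[-1,2,0],[-1,2,0],[-1,2,0],[-1,2,0]],"turn":[[0,0,0],[0,0,0],[0,0,0],[0,0,0],[0,0,0]],"gripper":[0.9,0.9,0.9,0.9,0.9]}' 40
python3 w.py pics/w18.png blue=.49,.0433,.171; python3 e.py yellow .49 .0433 .101 110
```

```text
clock: 25.55
position: [0.5946, -0.1691, 0.1897]
tool_rot: [-3.141, 0.003, 3.14]
force: [0.4, 0.7, -1.2]
grip_width: 0.0408
finger_force: 41.0
clock: 26.05
position: [0.4997, 0.026, 0.1883]
tool_rot: [3.14, 0.0, -3.141]
force: [0.4, -0.4, -1.1]
grip_width: 0.0415
finger_force: 41.0
clock: 26.55
position: [0.4916, 0.0422, 0.1874]
tool_rot: [-3.141, 0.0, 3.139]
force: [-0.2, -0.5, -1.6]
grip_width: 0.0411
finger_force: 41.0
blue wrist [258. 258.] (array([0.4902, 0.0428]), array([256.9, 252.8]), 5703, 5962)
blue scene [246. 227.] (array([0.4902, 0.0443]), array([245.9, 228. ]), 89, 117)
[0.4915 0.0424 0.1873]
seen [ 224  174   69   48 1528]
-0.004 left,top,w [221.7 167.4] 71.5
-0.002 left,top,w [221.8 170.1] 71.3
0 left,top,w [221.9 172.9] 71.1
0.002 left,top,w [222.  175.6] 70.9
0.004 left,top,w [222.1 178.3] 70.7
```

View pics/w18.png

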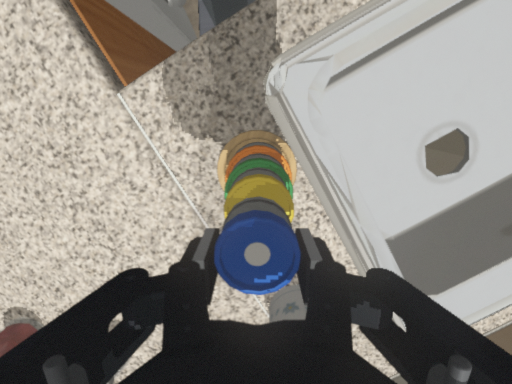

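All lids line up (yellow (.4905,.044), blue (.490,.043)). I'll lower with a 1 mm y trim.

```bash

python3 -m crank '{"travel":[[0,0.1,-0.7],[0,0.1,-1.4],[0,0.1,-2.1],[0,0.1,-2.7],[0,0.1,-2.9]],"turn":[[0,0,0],[0,0,0],[0,0,0],[0,0,0],[0,0,0]],"gripper":[0.9,0.9,0.9,0.9,0.9]}'
python3 -m crank '{"travel":[[0,0,-0.05],[0,0,-0.1],[0,0,-0.15],[0,0,-0.2],[0,0,-0.2]],"turn":[[0,0,0],[0,0,0],[0,0,0],[0,0,0],[0,0,0]],"gripper":[0.9,0.9,0.9,0.9,0.9]}'
```

```text
clock: 27.2
position: [0.4909, 0.0442, 0.1574]
tool_rot: [-3.141, -0.001, 3.141]
force: [0.1, -0.7, -1.8]
grip_width: 0.041
finger_force: 41.0
clock: 27.7
position: [0.4912, 0.0443, 0.1563]
tool_rot: [3.142, 0.0, 3.141]
force: [0.2, 0.1, -1.1]
grip_width: 0.041
finger_force: 41.0
```

```bash

python3 -m crank '{"travel":[[0,0,-0.03],[0,0,-0.06],[0,0,-0.1],[0,0,-0.1],[0,0,-0.1]],"turn":[[0,0,0],[0,0,0],[0,0,0],[0,0,0],[0,0,0]],"gripper":[0.9,0.9,0.9,0.9,0.9]}'
```

```text
clock: 28.2
position: [0.4919, 0.0444, 0.1562]
tool_rot: [3.141, 0.002, 3.141]
force: [-2.0, 0.2, 18.1]
grip_width: 0.0409
finger_force: 42.5
```

Firm contact at the expected height. I'll release, rise, back off and look.

```bash

python3 -m crank '{"travel":[[0,0,0],[0,0,0],[0,0,0],[0,0,0],[0,0,0]],"turn":[[0,0,0],[0,0,0],[0,0,0],[0,0,0],[0,0,0]],"gripper":[0.5,0.4,0.2,0.1,0]}'
python3 -m crank '{"travel":[[0,0,0.5],[0,0,2],[0,0,4],[0,0,6.5],[0,0,7]],"turn":[[0,0,0],[0,0,0],[0,0,0],[0,0,0],[0,0,0]],"gripper":[0,0,0,0,0]}'
python3 -m crank '{"travel":[[0,-3,0],[0,-7,0],[0,-11,0],[0,-15,0],[0,-15,0]],"turn":[[0,0,0],[0,0,0],[0,0,0],[0,0,0],[0,0,0]],"gripper":[0,0,0,0,0]}'
python3 w.py pics/w19.png blue=.49,.0433,.14
python3 - <<'E'
from h import *
a=grab("scene","pics/s9.png");w=cv2.imread("pics/w19.png");s=cv2.imread("pics/s9.png")[190:310,180:380]
cv2.imwrite("pics/fin.png",np.hstack([cv2.resize(w,(400,300)),cv2.resize(s,(400,240),interpolation=2)[:,:] if 0 else cv2.copyMakeBorder(cv2.resize(s,(400,240),interpolation=2),0,60,0,0,0)]))
E
```

```text
clock: 28.7
position: [0.4912, 0.0443, 0.1552]
tool_rot: [-3.142, -0.0, 3.141]
force: [0.7, 0.3, -0.5]
grip_width: 0.0853
finger_force: 0.0
clock: 29.2
position: [0.4922, 0.0443, 0.2277]
tool_rot: [3.141, 0.003, 3.141]
force: [-0.6, 0.1, 0.3]
grip_width: 0.0853
finger_force: 0.0
clock: 29.7
position: [0.4905, -0.1108, 0.2255]
tool_rot: [-3.14, 0.0, 3.134]
force: [0.2, 1.8, -0.2]
grip_width: 0.085
finger_force: 0.0
blue wrist [466. 209.] (array([0.4888, 0.0465]), array([464.7, 205.2]), 2675, 2838)
blue scene [246. 233.] (array([0.4906, 0.0442]), array([246.3, 234.5]), 91, 115)
[ 0.491  -0.1064  0.2251]h.py:37: RuntimeWarning: The iteration is not making good progress, as measured by the 
 improvement from the last ten iterations.
  s=fsolve(lambda p:hullc(d,*p,D/2,z0,z1)[0]-c,p0)
```

View pics/fin.png

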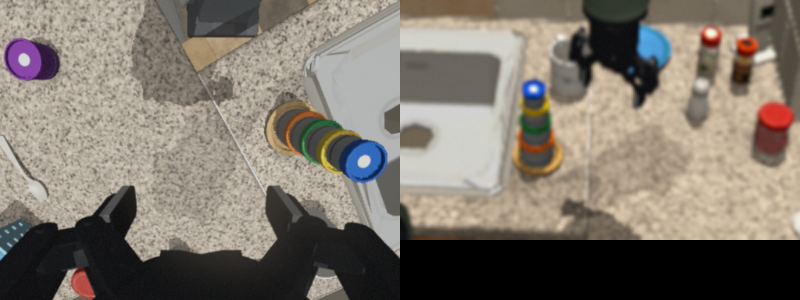

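The full stack stands straight on the stand: blue (363,160), yellow (342,150), green (322,141), orange (305,130). The mug, salt and jam are undisturbed.

```bash
python3 -c "
from workcell import bot
print(bot.job_done())"
```

```text
the job is handed in; nothing more can be done
None
```

The four pots are stacked on the stand in order (orange, green, yellow, blue), all seated and upright in the last pictures; the salt, jam jar and mug look untouched, and the job is handed in at about 30 s of the 99 s allowed.

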